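Build the mending-pot tower on the folding counter

TASK

Put the stacking mending pots back together on their grey base, one at a time from the bottom up: the blue pot on the base, the cream pot on the blue one, the green pot on top, every pot seated upright with its foot in the rim below. Then stand the purple thread spool upright inside the green pot, let go of everything, and leave the red pot, the spare knob and the tape measure as they are.

Things in the scene. Friction and masses are not known exactly. Their poses are not given: they have to be found in the camera images.
- base_socket (a point): dark grey round base, 84 mm diameter, fixed to the worktop in front of a tall soap dispenser whose tap is at x = 0.63: a 6 mm disc with a ring on it, 56 mm outside and 48 mm inside diameter, whose rim is 14 mm over the worktop (socket 8 mm deep). The point is the centre of the ring at rim height; z is up.
- blue_pot_centre (a point): dark blue open plastic pot, about 70 g, 56 mm diameter, 34 mm high; cavity 48 mm wide, 18 mm deep. Below it a foot 41 mm wide (tapered to 34), 6 mm high, fits the rim below with 3.5 mm play all round; the shoulder sits on that rim. Point: its centre, 17 mm over its underside; z up its axis; starts upright on the worktop. Seated, the point is 11 mm above the base's point.
- cream_pot_centre (a point): cream open plastic pot, about 70 g, 56 mm diameter, 34 mm high; cavity 48 mm wide, 18 mm deep. Below it a foot 41 mm wide (tapered to 34), 6 mm high, fits the rim below with 3.5 mm play all round; the shoulder sits on that rim. Point: its centre, 17 mm over its underside; z up its axis; starts upright on the worktop. Seated, the point is 28 mm above that of the blue pot.
- green_pot_centre (a point): green open plastic pot, about 70 g, 56 mm diameter, 34 mm high; cavity 48 mm wide, 18 mm deep. Below it a foot 41 mm wide (tapered to 34), 6 mm high, fits the rim below with 3.5 mm play all round; the shoulder sits on that rim. Point: its centre, 17 mm over its underside; z up its axis; starts upright on the worktop. Seated, the point is 28 mm above that of the cream pot.
- purple_spool_centre (a point): purple thread on a spool with pale flanges, 25 mm diameter, 43 mm high, about 20 g, standing upright on the worktop (from straight above mostly the pale flange shows); this point is its centre, 21.5 mm over its underside, z up its axis. Standing on that pot's floor its point is 20.5 mm above the green pot's point and the upper 25 mm of the spool stand out over the rim.
- red_pot_centre (a point): red open pot, same shape and size as the other three (56 mm diameter, 34 mm high), standing on the worktop; the point is its centre, 17 mm over its underside, z up. It does not belong to this tower: leave it alone.
- spare_knob_centre (a point): spare dryer knob, black disc 52 mm wide with a grey grip bar, 23 mm high, loose on the worktop; the point is its centre, 11 mm over its underside. Leave it alone.
- tape_centre (a point): yellow pocket tape measure, 64x56x53 mm, loose on the worktop in front of the soap dispenser; the point is its centre, 26 mm over its underside. Leave it alone.

How it is judged (in metres and radians):
On the way, in this order (a step that is already met when the one before it is completed fails the run):
1. the blue pot is seated in the base and let go (horizontal distance between blue_pot_centre and base_socket below 0.006 m and z of blue_pot_centre in the frame of base_socket between 0.0085 and 0.0135 m and angle between blue_pot_centre's own z axis and vertical below 0.07 rad and contact force between the fingers and blue_pot below 0.2 N), for 0.2 s.
2. the cream pot is seated on the blue pot and let go (horizontal distance between blue_pot_centre and base_socket below 0.006 m and z of blue_pot_centre in the frame of base_socket between 0.0085 and 0.0135 m and angle between each of blue_pot_centre, cream_pot_centre's own z axis and vertical below 0.07 rad and horizontal distance between cream_pot_centre and blue_pot_centre below 0.006 m and z of cream_pot_centre in the frame of blue_pot_centre between 0.0255 and 0.0305 m and contact force between the fingers and cream_pot below 0.2 N), for 0.2 s.
3. the green pot is seated on the cream pot and let go (horizontal distance between blue_pot_centre and base_socket below 0.006 m and z of blue_pot_centre in the frame of base_socket between 0.0085 and 0.0135 m and angle between each of blue_pot_centre, cream_pot_centre, green_pot_centre's own z axis and vertical below 0.07 rad and horizontal distance between cream_pot_centre and blue_pot_centre below 0.006 m and z of cream_pot_centre in the frame of blue_pot_centre between 0.0255 and 0.0305 m and horizontal distance between green_pot_centre and cream_pot_centre below 0.006 m and z of green_pot_centre in the frame of cream_pot_centre between 0.0255 and 0.0305 m and contact force between the fingers and green_pot below 0.2 N), for 0.2 s.
4. the purple spool stands in the green pot and is let go (horizontal distance between purple_spool_centre and green_pot_centre below 0.0145 m and z of purple_spool_centre in the frame of green_pot_centre between 0.0175 and 0.0235 m and angle between purple_spool_centre's own z axis and vertical below 0.1 rad and contact force between the fingers and purple_spool below 0.2 N), for 0.2 s.
At the end, for the whole second after the job is handed in: Blue pot on base, cream on blue, green on cream: each within 6 mm sideways and 2.5 mm of seated height over the part below, within 4 deg of upright; purple spool on the green pot's floor (3 mm in height, 14.5 mm sideways), within 6 deg of upright; all let go and still so a second later (horizontal distance between blue_pot_centre and base_socket below 0.006 m and z of blue_pot_centre in the frame of base_socket between 0.0085 and 0.0135 m and angle between each of blue_pot_centre, cream_pot_centre, green_pot_centre's own z axis and vertical below 0.07 rad and horizontal distance between cream_pot_centre and blue_pot_centre below 0.006 m and z of cream_pot_centre in the frame of blue_pot_centre between 0.0255 and 0.0305 m and horizontal distance between green_pot_centre and cream_pot_centre below 0.006 m and z of green_pot_centre in the frame of cream_pot_centre between 0.0255 and 0.0305 m and horizontal distance between purple_spool_centre and green_pot_centre below 0.0145 m and z of purple_spool_centre in the frame of green_pot_centre between 0.0175 and 0.0235 m and angle between purple_spool_centre's own z axis and vertical below 0.1 rad); the robot touches nothing.
It fails at once if the red pot, spare knob or tape measure is moved by more than 25 mm or the red pot is tipped over (distance of any of red_pot_centre, spare_knob_centre, tape_centre from where it was at the start of the episode above 0.025 m or angle between red_pot_centre's own z axis and vertical above 0.5 rad).
It also fails if it takes over 106 s, if anything falls off the work surface, if the arm or the gripper's body presses on something with over 40 N, if the wrist force passes 120 N, or if a joint passes its speed limit or range.

ROBOT

A 6-joint arm with a two-finger parallel gripper is mounted at the origin on a cart in front of the work surface, level with it; the furniture and walls round the work are solid. World frame = base frame: x ahead of the robot, y to its left, z up, the work surface at z = 0. Lengths are in mm, angles in rad, forces in N, time in s.
With the tool pointing down it reaches from about 425 to 1125 mm from the base axis. Payload 14.9 kg.
Tool frame: the origin (TCP) lies midway between the tips of the shut fingers; the grasp point (between the pads) lies 19 mm behind it; y points along the fingers, z is the direction in which the jaws open and shut, and the axes are right-handed (so a half turn about y gives the same grasp; the last joint's range is limited). The gripper opens to 91 mm and grips with 3 to 60 N. Pads are 32 mm wide; open, the fingers measure 118 mm over their backs; the gripper's body (76 mm by 178 mm) begins 60 mm behind the grasp point.
Start: joints at [1.298, 0.379, 1.734, -0, 1.028, -0.033], TCP at [166.262, 679.981, 193.332] pointing down, gripper open.
Joint ranges: [-2.77, 2.77], [-0.74, 2.19], [0, 2.66], [-1.06, 4.2], [0.31, 2.87], [-3.08, 3.08]. Speed limits (rad/s): [1.89, 1.89, 2.39, 3.14, 3.14, 3.14].

INTERFACE

Orientations are given as a 3x3 rotation matrix whose columns are the frame's x, y, z axes.
In Python, from cell import bot gives the robot as it stands. Calls block until the motion is done:
- bot.goto(position, orientation): joint-space move of the TCP to a pose.
- bot.servo_line(position, attitude=None, speed=150, guard=None): straight line of the TCP; attitude=None keeps the orientation; speed is the mean speed in mm/s. With guard (N) it stops when the force on the tool has changed by that much, and returns True; else False.
- bot.movej(angles): joint-space move.
- bot.command_gripper(opening, effort=None): finger opening in mm; effort is the grip in N (None keeps the last); returns when the fingers have stopped.
- bot.wait(seconds).
- bot.ik(position, orientation): joint angles nearest the present ones, or None.
- bot.state(): the state.
- bot.read_camera(name): name is "scene" or "top"; returns the picture (400x640x3 uint8, red, green, blue); there is no depth.
- bot.camera_params(name): a dict with "fovy" (degrees; the focal length in pixels is half the picture's height over the tangent of half this angle, whatever the lens; pixels are square), "cx", "cy" (the principal point, pixels), "eye" and "orientation" of the camera in the world. Camera axes: x right, y down, z forward; pixel columns grow to the right and rows downward; lengths in mm; the calibration is good to about 2 mm. A picture is of the moment at which its call begins. camera_params takes no time and is no camera call.
A pose or a line that the arm cannot do raises bot.MotionError and nothing moves.
- bot.sign_off(): hands the job in, once; it reports no verdict.
The state is a dict: "clock": time; "joint_positions": joint angles; "qd": joint speeds; "tau": joint torques, N m; "tool_pos": TCP position; "eef_rot": TCP orientation; "force": force on the tool from outside, world axes, zero at the start; "wrist_torque": the same for the moment, N m; "opening": finger opening in mm.
Only numpy, scipy, OpenCV 4.12 (cv2) and the standard library are available. Lean on these libraries where they do the work, as an engineer would, in place of code of your own. Each camera call takes 0.05 s, during which the arm holds its last target.

## Working session

There is one attempt and no reset: what is moved stays moved. The work goes in short steps, each a Python script; the robot and the scene stay as the last script left them, time stands still between calls to the robot, and variables do not carry over. Pictures are saved under pics/ and viewed, and the job is handed in when it is done.

```bash
ls; mkdir -p pics
python3 - <<'E'
from cell import bot
import cv2
for n in ("scene","top"):
    im=bot.read_camera(n); cv2.imwrite(f"pics/{n}0.png",im[:,:,::-1]); print(n,bot.camera_params(n))
s=bot.state(); print(s)
E
```

```text
pics
scene {'fovy': 50.055080131210964, 'cx': 312.1925812168765, 'cy': 200.92858648024375, 'eye': array([ 100.0226796 , -523.53423844,  833.65428717]), 'orientation': array([[ 0.76860057, -0.49105737,  0.41001929],
       [-0.63962463, -0.57830804,  0.50639919],
       [-0.01155361, -0.65147715, -0.75858028]])}
top {'fovy': 56.187703603002795, 'cx': 317.62934432282395, 'cy': 194.46996098796996, 'eye': array([4.73485801e+02, 4.56387728e-01, 1.14946238e+03]), 'orientation': array([[-0.01658437, -0.9994124 ,  0.02999693],
       [-0.99976285,  0.01699874,  0.01361191],
       [-0.01411382, -0.02976407, -0.9994573 ]])}
{'clock': 0.1, 'joint_positions': array([ 1.29774455e+00,  3.79364075e-01,  1.73473891e+00, -4.31971750e-05,
        1.02848692e+00, -3.32967751e-02]), 'qd': array([-0.00093493, -0.00038294, -0.00107324, -0.0004392 ,  0.00199357,
       -0.00049925]), 'tau': array([-1.23250124e-03, -7.65039325e+01, -4.35294521e+01,  6.51942752e-02,
        3.98411904e-02, -5.58873046e-05]), 'tool_pos': array([166.13513804, 679.60310754, 192.74010327]), 'eef_rot': array([[ 9.71401481e-01, -2.33302225e-04,  2.37442853e-01],
       [-2.37442967e-01, -9.70285086e-04,  9.71400996e-01],
       [ 3.75724446e-06, -9.99999502e-01, -9.97932342e-04]]), 'force': array([0.6829536 , 0.3999797 , 0.06172323]), 'wrist_torque': array([ 0.0046241 , -0.06737858,  0.01236652]), 'opening': 91.28603770264691}
```

View pics/scene0.png

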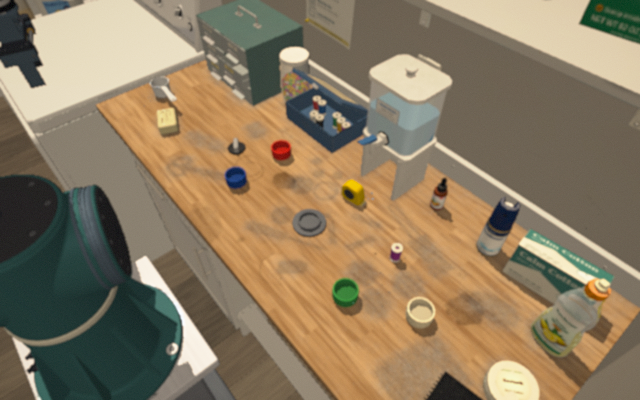

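View pics/top0.png

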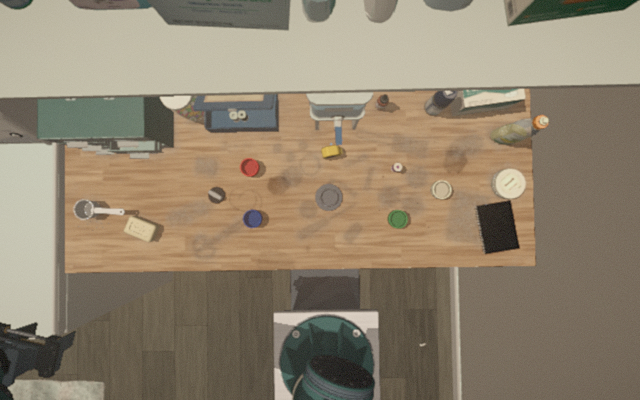

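```bash
cat > h.py <<'E'
from cell import bot
import cv2, numpy as np
P={n:bot.camera_params(n) for n in("scene","top")}
def f(n): return 200/np.tan(np.radians(P[n]["fovy"])/2)
def ray(n,u,v):
    p=P[n]; d=p["orientation"]@np.array([(u-p["cx"])/f(n),(v-p["cy"])/f(n),1]); return p["eye"],d
def at(n,u,v,z):
    e,d=ray(n,u,v); return e+d*(z-e[2])/d[2]
def proj(n,X):
    p=P[n]; c=p["orientation"].T@(np.array(X,float)-p["eye"]); return np.array([p["cx"]+f(n)*c[0]/c[2],p["cy"]+f(n)*c[1]/c[2]])
def circ(n,X,r,k=48):
    return np.array([proj(n,[X[0]+r*np.cos(a),X[1]+r*np.sin(a),X[2]]) for a in np.linspace(0,2*np.pi,k)])
def crop(n,im,u,v,w,name,s=8,draw=()):
    x0,y0=int(max(u-w,0)),int(max(v-w,0)); c=im[y0:y0+2*w,x0:x0+2*w,::-1]
    c=cv2.resize(c,None,fx=s,fy=s,interpolation=cv2.INTER_CUBIC)
    for pts,col in draw:
        q=((np.array(pts)-[x0,y0]+0.5)*s).astype(int); cv2.polylines(c,[q.reshape(-1,1,2)],False,col,1)
    return c
E
python3 - <<'E'
from h import *
s=cv2.imread("pics/scene0.png")[:,:,::-1]; t=cv2.imread("pics/top0.png")[:,:,::-1]
def tile(n,im,L,name):
    cs=[crop(n,im,u,v,25,'',5) for u,v in L]
    cv2.imwrite(name,np.vstack([np.hstack(cs[:3]),np.hstack(cs[3:])]))
tile("top",t,[(254,218),(442,190),(398,218),(398,168),(329,197),(250,168)],"pics/tc.png")
tile("scene",s,[(236,178),(421,313),(345,292),(397,252),(309,222),(281,151)],"pics/sc.png")
E
```

```text
(no output)
```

View pics/tc.png

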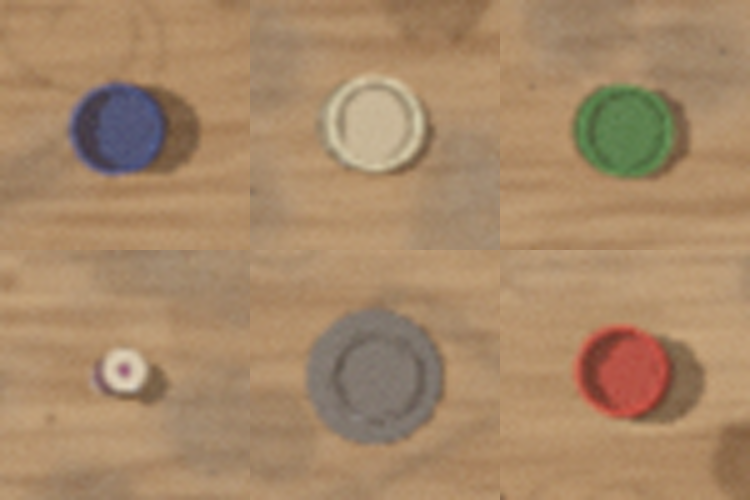

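View pics/sc.png

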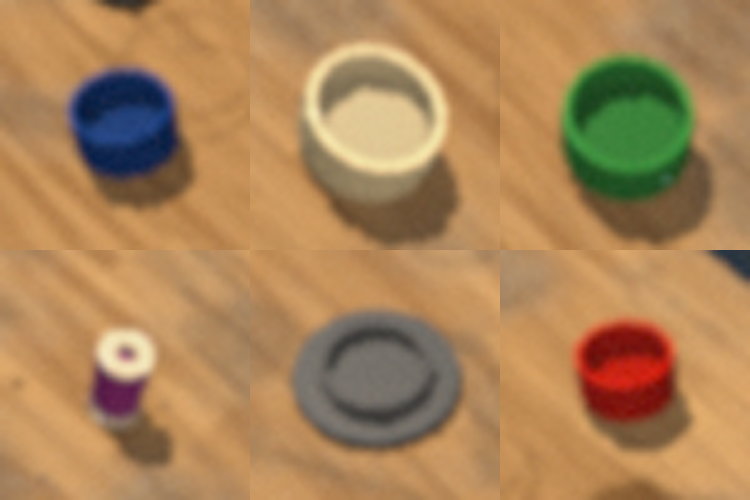

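```bash
cat > est.py <<'E'
from h import *
s=cv2.imread("pics/scene0.png")[:,:,::-1]; t=cv2.imread("pics/top0.png")[:,:,::-1]
TL=[(254,218),(442,190),(398,218),(398,168),(329,197),(250,168)]
SL=[(236,178),(421,313),(345,292),(397,252),(309,222),(281,151)]
# tile-local centres of rim (outer ellipse bbox centre) of top face
TC=[(118,129),(377-250,123.5),(625-500,130),(125,371-250),(375.5-250,376-250),(623-500,371-250)]
SC=[((70+177)/2,(69+148)/2-1),((304+447)/2-250,(44+171)/2),((564+693)/2-500,(57+175)/2-1),(126.5,354-250),((323+433)/2-250,(328+423)/2-250),((576+675)/2-500,(321+388)/2-250)]
Z=[34,34,34,43,14,34]; N="blue cream green spool base red".split()
def full(L,C): return [(u-25+(c[0]+.5)/5-.5, v-25+(c[1]+.5)/5-.5) for (u,v),c in zip(L,C)]
if __name__=="__main__":
    FT,FS=full(TL,TC),full(SL,SC); E=[]
    for i,n in enumerate(N):
        a=at("top",*FT[i],Z[i]); b=at("scene",*FS[i],Z[i]); E.append((a+b)/2)
        print(n,a[:2].round(1),b[:2].round(1),(b-a)[:2].round(1))
    R={0:[28,24],1:[28,24],2:[28,24],3:[12.5],4:[28,24],5:[28,24]}
    for cam,im,L,k in(("top",t,TL,0),("scene",s,SL,1)):
        cs=[]
        for i in range(6):
            d=[(circ(cam,E[i],r),(0,255,255)) for r in R[i]]
            d.append((circ(cam,[*E[i][:2],6 if i==4 else 0],42 if i==4 else 12.5 if i==3 else 20),(255,0,255)))
            cs.append(crop(cam,im,*L[i],25,'',5,d))
        cv2.imwrite(f"pics/ov_{cam}.png",np.vstack([np.hstack(cs[:3]),np.hstack(cs[3:])]))
E
python3 est.py
```

```text
blue [438.9 211.8] [438.3 211. ] [-0.6 -0.8]
cream [ 516.  -353.5] [ 515.1 -352.3] [-0.9  1.2]
green [ 431.4 -220.2] [ 428.9 -222. ] [-2.5 -1.8]
spool [ 584.4 -221.9] [ 583.7 -222. ] [-0.7 -0. ]
base [499.9 -17.5] [495.1 -22.6] [-4.8 -5.1]
red [593.3 219.1] [592.8 219.2] [-0.5  0.1]
```

View pics/ov_top.png

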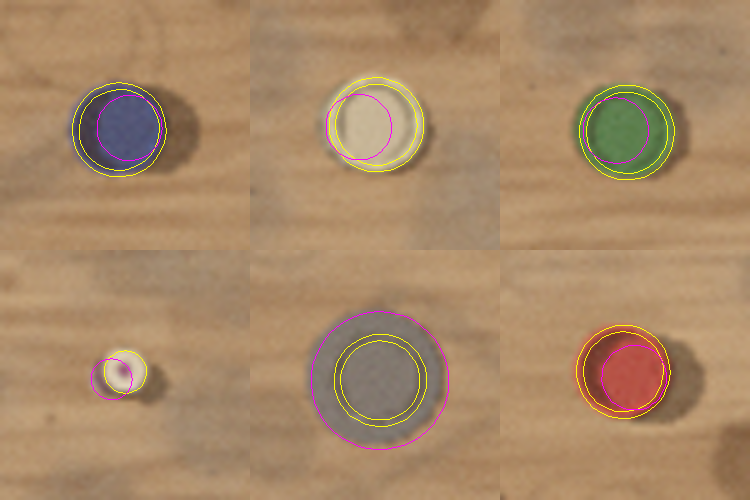

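View pics/ov_scene.png

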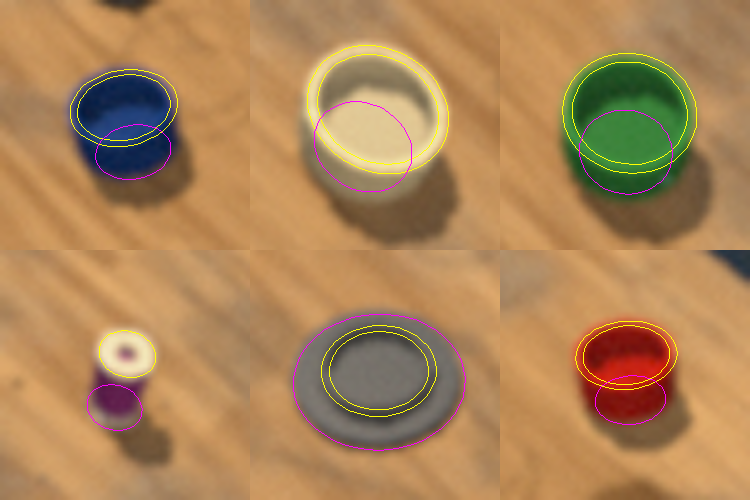

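Run:
```python
from h import *
from scipy.optimize import minimize
s=cv2.imread("pics/scene0.png")[:,:,::-1]; t=cv2.imread("pics/top0.png")[:,:,::-1]
# grey disc segmentation: low saturation
for n,im,(u,v) in(("top",t,(329,197)),("scene",s,(309,222))):
    x0,y0=u-25,v-25; c=im[y0:y0+50,x0:x0+50]; c=cv2.resize(np.ascontiguousarray(c),None,fx=8,fy=8,interpolation=cv2.INTER_CUBIC).astype(int)
    sat=(c.max(2)-c.min(2)); m=(sat<35).astype(np.uint8); 
    k,l,st,ce=cv2.connectedComponentsWithStats(m); i=1+st[1:,4].argmax()
    b=(l==i).astype(np.uint8); cn=max(cv2.findContours(b,0,1)[0],key=cv2.contourArea); h=cv2.convexHull(cn)
    M=cv2.moments(h); cx,cy=M['m10']/M['m00'],M['m01']/M['m00']
    uu,vv=x0+(cx+.5)/8-.5,y0+(cy+.5)/8-.5
    print(n,uu,vv,M['m00']/64,at(n,uu,vv,5).round(1), cv2.fitEllipse(h)[1])
    # predicted area
    X=at(n,uu,vv,5);X[2]=5; print(cv2.contourArea(circ(n,X,42).astype(np.float32)), circ(n,X,42)[:-1].mean(0))
for n,p in (("top",(338,122)),("top",(332,152)),("top",(216,195))):
    print(p,at(n,*p,50).round(0))
```

```text
top 328.39947490241394 196.89468837046536 554.3984375 [499.9 -16.7   5. ] (212.3475799560547, 214.19508361816406)
592.2530943828169 [328.40304207 196.90219621]
scene 308.9261937840321 222.52125021474293 697.296875 [497.3 -18.7   5. ] (215.3900909423828, 265.1700744628906)
732.4054865329526 [308.92809908 222.69899031]
(338, 122) [719. -48.  50.]
(332, 152) [631. -29.  50.]
(216, 195) [510. 315.  50.]
```

```bash
cat >> h.py <<'E'
R=np.array([[1,0,0],[0,0,1],[0,-1,0]],float)  # cols: x=+x, y=-z(down), z=+y
BASE=np.array([498.7,-17.7])
def st():
    s=bot.state(); print("t%.1f"%s["clock"],s["tool_pos"].round(1),"open %.1f"%s["opening"],"F",s["force"].round(1),flush=True); return s
def snap(tag,L):
    for n,(u,v) in L.items():
        im=bot.read_camera(n); cv2.imwrite(f"pics/{n}_{tag}.png",im[:,:,::-1]); cv2.imwrite(f"pics/{n}_{tag}c.png",crop(n,im,u,v,50,'',6))
E
python3 - <<'E'
from h import *
assert abs(np.linalg.det(R)-1)<1e-9
p=[438.6,211.4]
bot.goto([*p,180],R); st()
bot.servo_line([*p,60]); bot.servo_line([*p,10],speed=60,guard=15); st()
bot.command_gripper(40,12); st()
bot.servo_line([*p,90],speed=80); st()
snap("g1",{"top":(254,200),"scene":(236,165)})
E
```

```text
t2.1 [438.7 212.  180.1] open 91.2 F [ 0.1  0.6 -1.2]
t4.0 [438.8 211.5  10.2] open 91.9 F [-0.9  1.2  0.6]
t4.7 [438.7 211.5  10.1] open 54.5 F [-0.6 -0.1  2.2]
t5.8 [438.3 211.2  89.5] open 54.6 F [ 0.1 -0.4 -0.6]
```

View pics/scene_g1c.png

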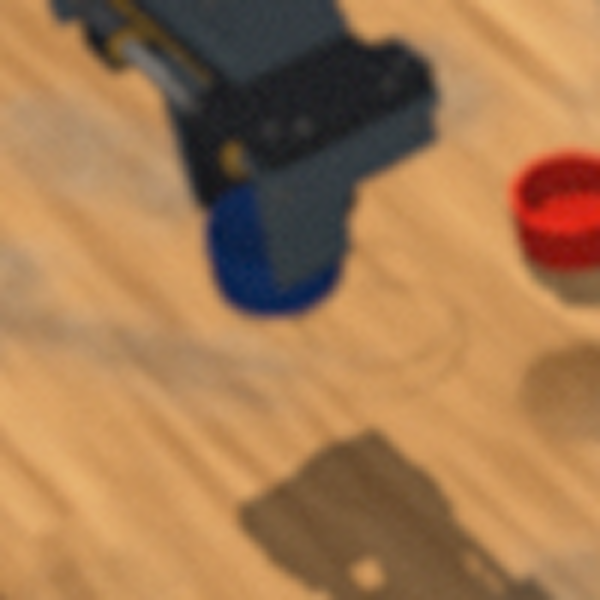

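Run:
```python
from h import *
im=cv2.imread("pics/scene_g1.png")[:,:,::-1]
X=[438.3,211.2,0]; z0=89.5-10
d=[(circ("scene",[*X[:2],z0+6],28),(0,255,255)),(circ("scene",[*X[:2],z0],17),(255,0,255)),(circ("scene",[*X[:2],z0+34],28),(0,255,0))]
cv2.imwrite("pics/o.png",crop("scene",im,236,165,50,'',6,d))
```

```text
(no output)
```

View pics/o.png

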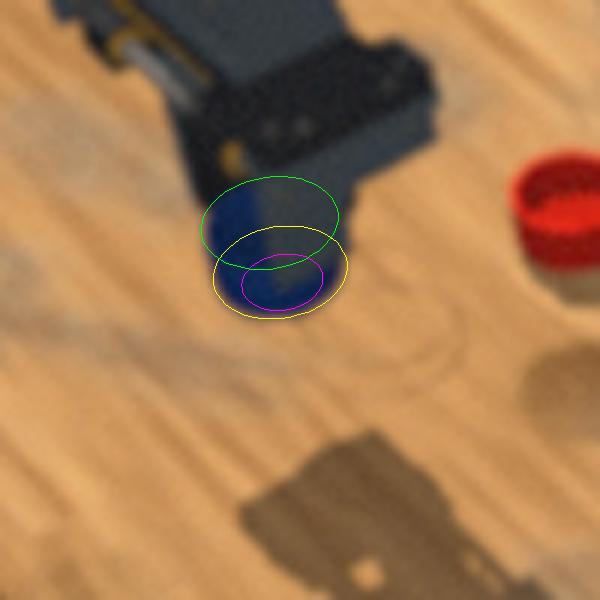

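The blue pot is held upright, its outline matching the predicted one to within about half a pixel. Next I place it.

Run:
```python
from h import *
bot.servo_line([438.6,211.4,130],speed=120)
bot.servo_line([*BASE,130],speed=200); st()
bot.servo_line([*BASE,36],speed=100)
g=bot.servo_line([*BASE,17.5],speed=25,guard=8); print(g); st()
snap("b1",{"top":(329,197),"scene":(309,215)})
```

```text
t7.7 [498.4 -17.1 129.8] open 54.4 F [ 0.4 -0.5 -1. ]
True
t9.5 [498.5 -17.7  17.7] open 54.5 F [-0.9  1.   5.5]
```

View pics/scene_b1c.png

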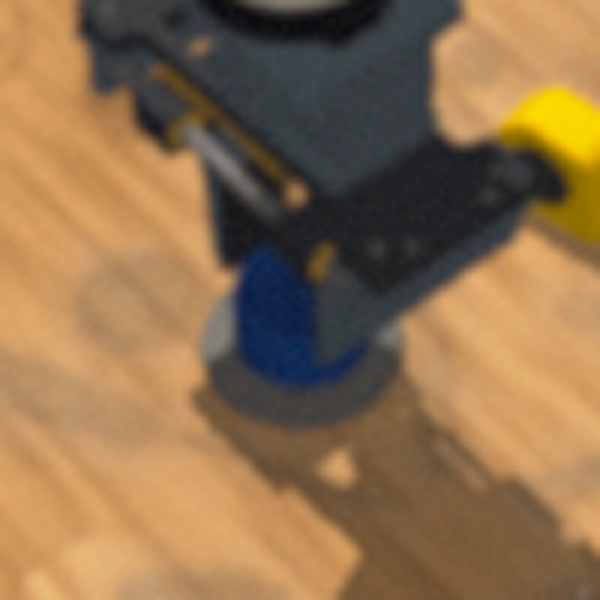

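Contact came at TCP z 17.7 mm, where 18 means fully seated, so it is in the socket. I release and go for the cream pot, taking a picture once clear.

Run:
```python
from h import *
bot.command_gripper(88); bot.wait(0.2)
bot.servo_line([*BASE,120],speed=120); st()
bot.goto([515.6,-352.9,150],R); st()
snap("b2",{"top":(329,197),"scene":(309,215)})
ims=[]
for n,c in(("top",(329,197)),("scene",(309,215))):
    im=cv2.imread(f"pics/{n}_b2.png")[:,:,::-1]
    X=BASE
    ims.append(crop(n,im,*c,25,'',7,[(circ(n,[*X,42],28),(0,255,255)),(circ(n,[*X,42],24),(0,255,255)),(circ(n,[*X,5],42),(255,0,255))]))
    ims.append(crop(n,im,*c,25,'',7))
cv2.imwrite("pics/o.png",cv2.resize(np.vstack([np.hstack(ims[:2]),np.hstack(ims[2:])]),(600,600)))
```

```text
t11.5 [498.2 -17.7 119.4] open 87.8 F [ 0.8 -0.   0.4]
t12.8 [ 515.6 -351.8  149.7] open 87.9 F [-0.8 -0.1 -0. ]
```

View pics/o.png

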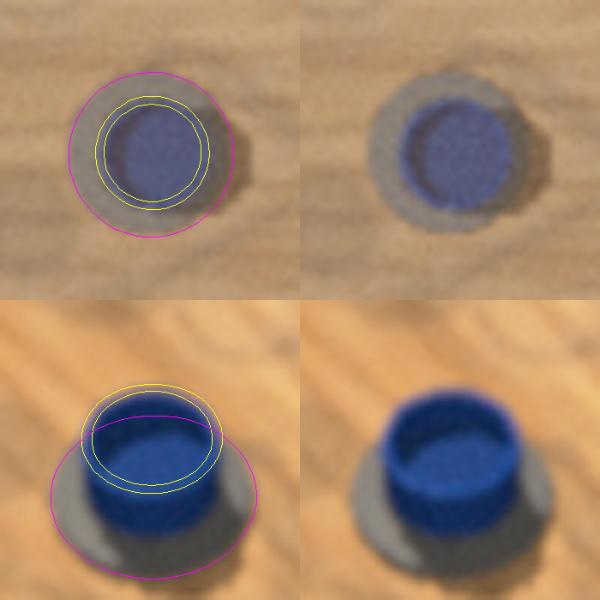

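Blue is seated upright on the base, within about 1.5 mm of the predicted outline. Now cream.

```bash
cat >> h.py <<'E'
T=np.array([498.2,-17.9])
def pick(p,w=True):
    bot.servo_line([*p,60],speed=150); bot.servo_line([*p,10],speed=60,guard=15); st()
    bot.command_gripper(40,12); st()
    bot.servo_line([*p,40],speed=60); bot.servo_line([*p,160],speed=150); st()
def place(z):  # z = TCP height when seated
    bot.servo_line([*T,160],speed=200)
    bot.servo_line([*T,z+16],speed=100)
    g=bot.servo_line([*T,z-.7],speed=25,guard=8); print(g); return st()
E
python3 - <<'E'
from h import *
pick([515.6,-352.9]); place(46)
snap("c1",{"top":(329,197),"scene":(309,205)})
E
```

```text
t14.6 [ 515.8 -353.    10.3] open 88.2 F [ 0.3 -0.   0.2]
t15.2 [ 515.6 -352.9   10.1] open 54.6 F [-0.4  1.9  2.1]
t16.8 [ 515.1 -352.5  159. ] open 54.7 F [ 0.5 -0.1 -0.5]
True
t20.4 [498.  -17.8  45.7] open 54.9 F [-0.8  0.   6.9]
```

View pics/scene_c1c.png

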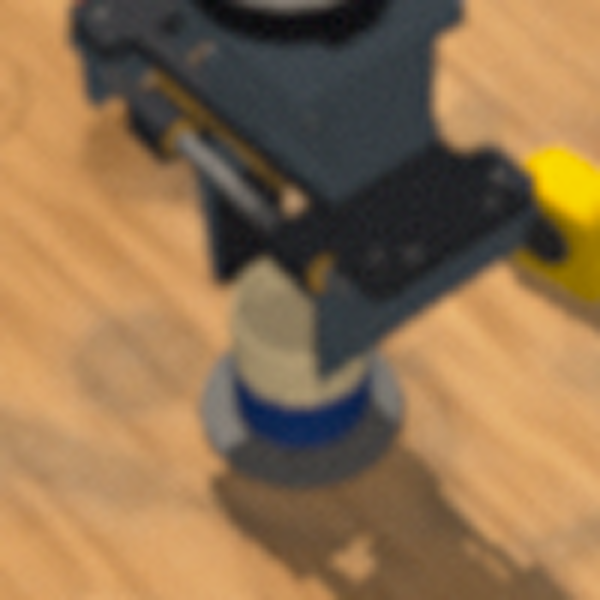

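Contact came at z 45.7 (46 expected), and the picture shows cream seated on blue. I release it and pick up green.

Run:
```python
from h import *
bot.command_gripper(88); bot.wait(0.3)
bot.servo_line([*T,150],speed=120); st()
G=[430.2,-221.1]
bot.goto([*G,150],R); st()
snap("c2",{"top":(329,197),"scene":(309,205)})
ims=[]
for n,c in(("top",(329,197)),("scene",(309,205))):
    im=cv2.imread(f"pics/{n}_c2.png")[:,:,::-1]
    ims.append(crop(n,im,*c,25,'',7,[(circ(n,[*T,70],28),(0,0,255)),(circ(n,[*T,70],24),(0,0,255)),(circ(n,[*BASE,5],42),(255,0,255))]))
    ims.append(crop(n,im,*c,25,'',7))
cv2.imwrite("pics/o.png",cv2.resize(np.vstack([np.hstack(ims[:2]),np.hstack(ims[2:])]),(600,600)))
```

```text
t22.5 [497.7 -17.9 149.3] open 87.8 F [0.1 0.5 0.3]
t23.4 [ 430.4 -220.5  149.7] open 87.9 F [ 0.1 -0.3 -0.5]
```

View pics/o.png

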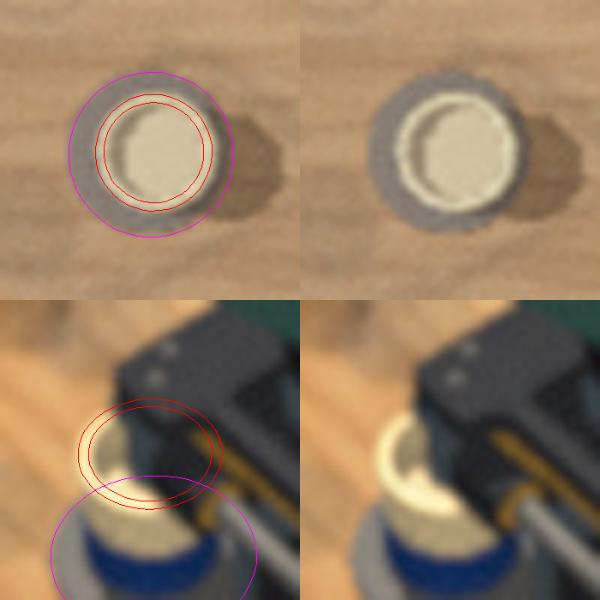

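Cream's rim lines up with the prediction (top-view centre about 457,152 against 453,153, about 1.5 mm) and stands upright. Green next.

Run:
```python
from h import *
pick([430.2,-221.1]); place(74)
snap("d1",{"top":(329,197),"scene":(309,195)})
```

```text
t25.2 [ 430.4 -221.2   10.2] open 87.9 F [-0.2 -0.4 -0.4]
t25.8 [ 430.3 -221.1   10.1] open 55.3 F [0.2 0.5 2.5]
t27.4 [ 429.7 -220.8  159.1] open 54.6 F [-0.3 -0.1 -0.8]
True
t30.1 [498.1 -17.8  73.7] open 54.6 F [-1.6  0.3  6.3]
```

View pics/scene_d1c.png

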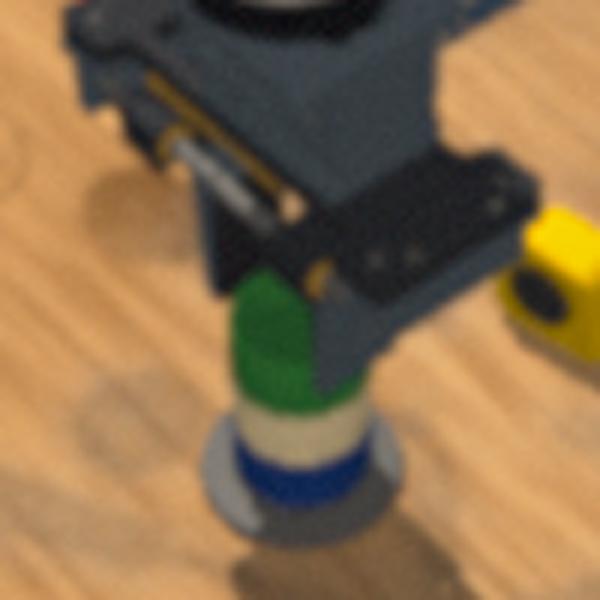

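Contact came at z 73.7 (74 expected) and green is seated. I release it and move over the spool.

Run:
```python
from h import *
bot.command_gripper(88); bot.wait(0.3)
bot.servo_line([*T,170],speed=120); st()
S=[584.0,-222]
bot.goto([*S,150],R); st()
snap("d2",{"top":(329,197),"scene":(309,195)})
ims=[]
for n,c in(("top",(329,197)),("scene",(309,195))):
    im=cv2.imread(f"pics/{n}_d2.png")[:,:,::-1]
    ims.append(crop(n,im,*c,25,'',7,[(circ(n,[*T,98],28),(0,0,255)),(circ(n,[*T,98],24),(0,0,255)),(circ(n,[*BASE,5],42),(255,0,255))]))
    ims.append(crop(n,im,*c,25,'',7))
cv2.imwrite("pics/o.png",cv2.resize(np.vstack([np.hstack(ims[:2]),np.hstack(ims[2:])]),(600,600)))
bot.servo_line([*S,60],speed=150); bot.servo_line([*S,22.5],speed=60,guard=15)
bot.command_gripper(15,8); st()
bot.servo_line([*S,60],speed=60); st()
snap("s1",{"scene":(397,245)})
```

```text
t32.1 [497.8 -17.9 169.4] open 88.1 F [ 0.1 -0.5 -0.2]
t33.0 [ 583.4 -220.9  149.6] open 88.1 F [ 0.2 -0.2 -0.1]
t35.8 [ 584.9 -221.9   23.4] open 15.1 F [-0.5  4.9 11.5]
t36.6 [ 583.9 -222.    59.9] open 15.1 F [-0.9 -0.1  0.3]
```

View pics/o.png

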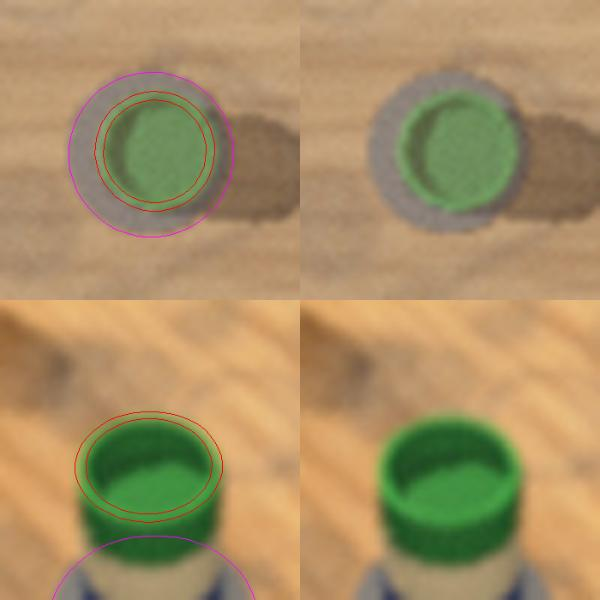

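View pics/scene_s1c.png

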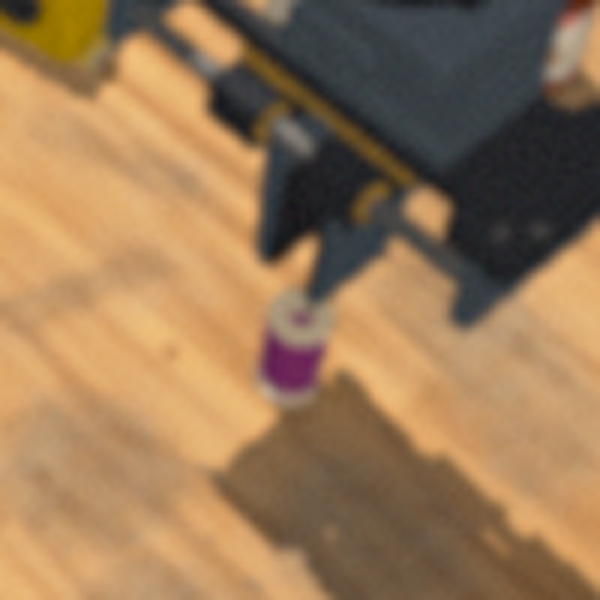

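Run:
```python
from h import *
s=st()
im=cv2.imread("pics/scene_s1.png")[:,:,::-1]
n="scene"; x,y,z=s["tool_pos"]
print(proj(n,s["tool_pos"]),at(n,397.3,247.8,43))
d=[(circ(n,[584,-222,43],12.5),(0,255,255)),(circ(n,[584,-222,0],12.5),(255,0,255)),(np.array([proj(n,[x-16,y-7.5,z]),proj(n,[x+16,y-7.5,z])]),(0,0,255)),(np.array([proj(n,[x-16,y+7.5,z]),proj(n,[x+16,y+7.5,z])]),(0,255,0))]
cv2.imwrite("pics/o.png",crop(n,im,397,245,30,'',10,d))
im2=bot.read_camera("top");cv2.imwrite("pics/o2.png",crop("top",im2,398,168,30,'',10,[(circ("top",[584,-222,43],12.5),(0,255,255))]))
```

```text
t36.7 [ 583.8 -221.9   59.7] open 15.0 F [0.3 0.  0.3]
[397.93926846 243.05006655] [ 583.62918955 -223.25733789   43.        ]
```

View pics/o.png

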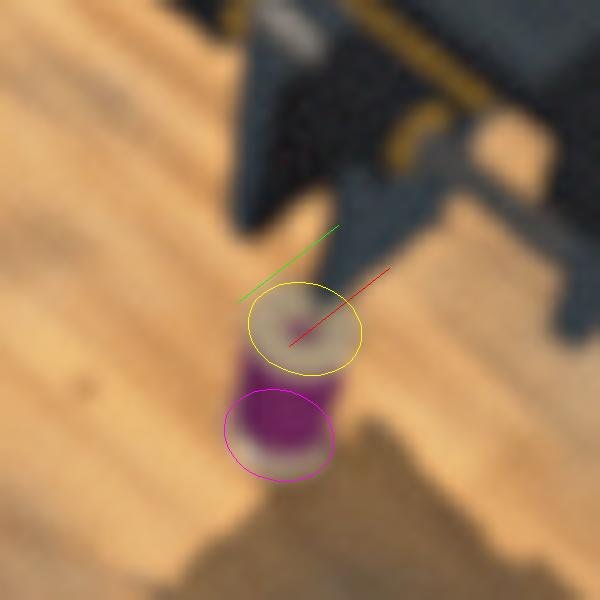

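View pics/o2.png

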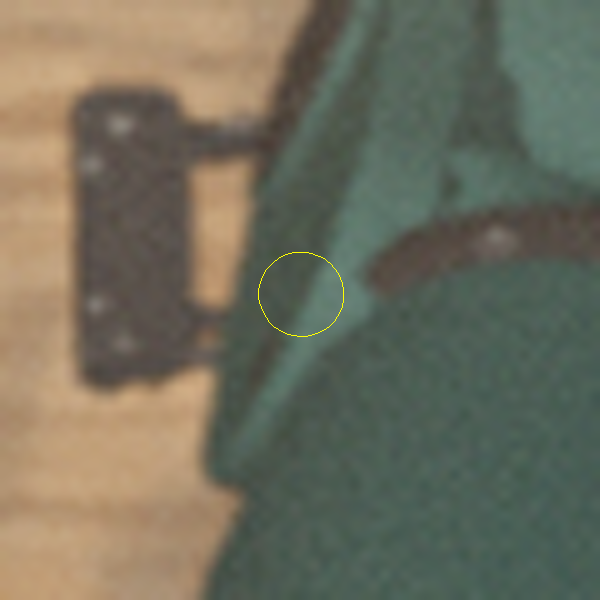

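Run:
```python
from h import *
n="scene"
im=cv2.imread("pics/scene_g1.png")[:,:,::-1]
def lines(tp,o):
    x,y,z=tp; d=[]
    for dz,c in((0,(0,0,255)),(10,(0,255,0)),(20,(0,255,255))):
        for sg in(-1,1):
            d.append(([proj(n,[x-16,y+sg*o,z+dz]),proj(n,[x+16,y+sg*o,z+dz])],c))
    return d
a=crop(n,im,236,165,25,'',8,lines([438.3,211.2,89.5],27.3))
im=cv2.imread("pics/scene_d1.png")[:,:,::-1]
b=crop(n,im,309,195,25,'',8,lines([498.1,-17.8,73.7],27.3))
cv2.imwrite("pics/o.png",np.hstack([a,b]))
```

```text
(no output)
```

View pics/o.png

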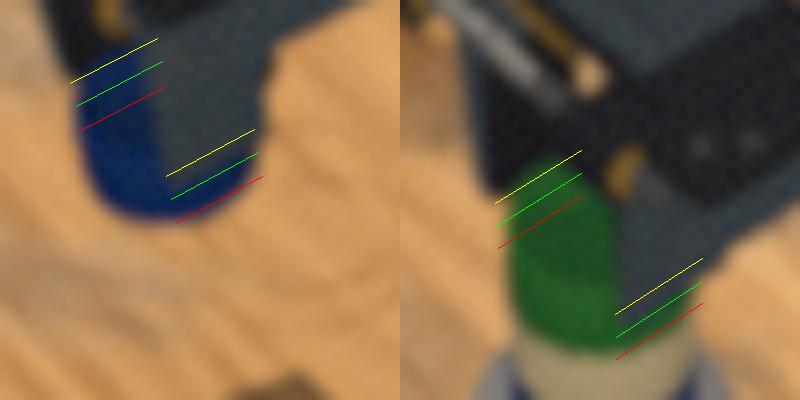

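The missed grip is explained. With the jaws apart the fingertips sit about 10 mm behind the nominal TCP, so they only caught the spool's top edge and slipped off. The spool has not moved and still stands. I will grip about 12 mm lower, which still keeps the tips above the green rim when placing.

Run:
```python
from h import *
S=[583.9,-222.5]
bot.servo_line([*S,80],speed=100)
bot.command_gripper(75); 
bot.servo_line([*S,10],speed=80,guard=12); st()
bot.command_gripper(12,10); st()
bot.servo_line([*S,50],speed=50); st()
snap("s2",{"scene":(397,235)})
```

```text
t39.1 [ 584.3 -222.7   10.5] open 74.9 F [0.1 0.1 0.8]
t39.9 [ 583.9 -222.5   10. ] open 24.6 F [0.1 0.7 0. ]
t40.9 [ 583.7 -222.4   49.7] open 24.4 F [-0.1  0.3 -0.9]
```

View pics/scene_s2c.png

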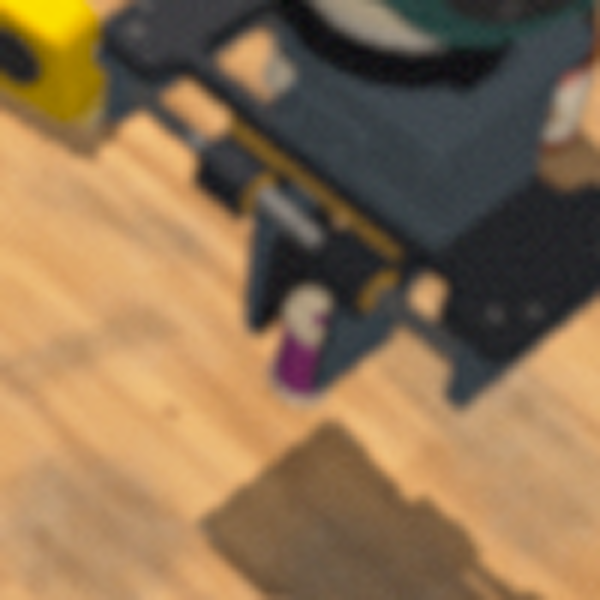

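Run:
```python
from h import *
n="scene"; x,y,z=583.7,-222.4,49.7
im=cv2.imread("pics/scene_s2.png")[:,:,::-1]; d=[]
for dz,c in((0,(0,0,255)),(5,(255,255,255)),(10,(0,255,0)),(15,(0,255,255))):
    for sg in(-1,1):
        d.append(([proj(n,[x-16,y+sg*12.3,z+dz]),proj(n,[x+16,y+sg*12.3,z+dz])],c))
for zz in (39.7,82.7): d.append((circ(n,[x,y,zz],12.5),(255,0,255)))
cv2.imwrite("pics/o.png",crop(n,im,397,240,25,'',12,d))
```

```text
(no output)
```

View pics/o.png

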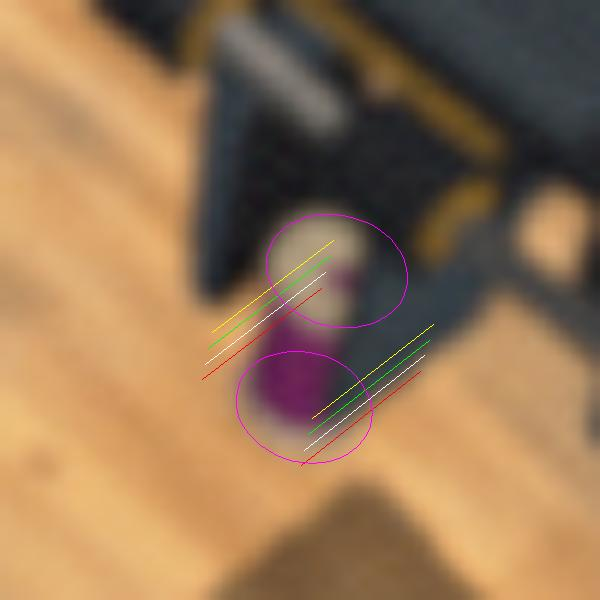

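Opening 24.5 mm confirms the grip on the 25 mm flange. The bottom edge in the picture is about 2 px higher than predicted, so I check for tilt again over the tower.

Run:
```python
from h import *
bot.servo_line([583.9,-222.5,150],speed=120)
bot.servo_line([*T,150],speed=180); s=st()
n="scene"; x,y,z=s["tool_pos"]
im=bot.read_camera(n); cv2.imwrite("pics/s3.png",im[:,:,::-1])
d=[]
for zz in (z-10,z+33): d.append((circ(n,[x,y,zz],12.5),(255,0,255)))
c=proj(n,[x,y,z-5])
cv2.imwrite("pics/o.png",np.hstack([crop(n,im,*c,25,'',8,d),crop(n,im,*c,25,'',8)]))
```

```text
t43.3 [498.5 -18.4 150. ] open 24.4 F [ 0.3  0.6 -0.4]
```

View pics/o.png

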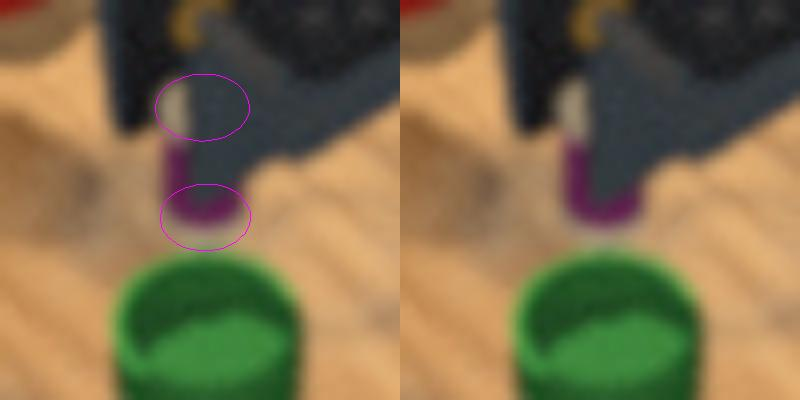

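The outline matches; the pale bottom flange simply blends into the wood. Upright, so I lower it.

Run:
```python
from h import *
bot.servo_line([*T,104],speed=80)
print(bot.servo_line([*T,89.3],speed=20,guard=5)); s=st()
n="scene"; im=bot.read_camera(n); c=proj(n,[*T,95]); cv2.imwrite("pics/o.png",crop(n,im,*c,30,'',9))
```

```text
True
t44.8 [498.3 -17.8  89.5] open 24.6 F [0.5 1.5 5. ]
```

View pics/o.png

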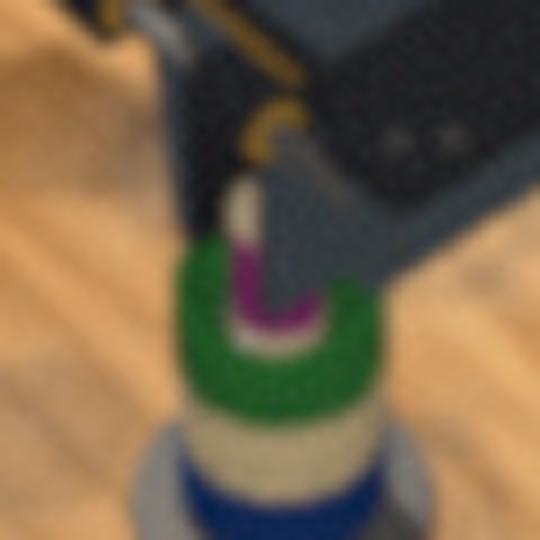

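Contact came at 89.5 (floor expected at 90), with the fingertips above the rim. I release, rise clear and look.

Run:
```python
from h import *
bot.command_gripper(70); bot.wait(0.4); st()
bot.servo_line([*T,190],speed=100); st()
bot.goto([430,250,220],R); bot.wait(0.3); st()
ims=[]
for n in("top","scene"):
    im=bot.read_camera(n); cv2.imwrite(f"pics/{n}_f.png",im[:,:,::-1])
    c=proj(n,[*T,70])
    ims.append(crop(n,im,*c,33,'',6,[(circ(n,[*T,98],28),(0,0,255)),(circ(n,[*T,123],12.5),(0,255,255)),(circ(n,[*BASE,5],42),(255,0,255))]))
    ims.append(crop(n,im,*c,33,'',6))
cv2.imwrite("pics/o.png",np.vstack([np.hstack(ims[:2]),np.hstack(ims[2:])])[:,:,:])
o=cv2.imread("pics/o.png"); cv2.imwrite("pics/o.png",cv2.resize(o,(600,600)))
```

```text
t46.0 [497.7 -17.8  89.2] open 70.1 F [0.1 0.1 0. ]
t47.2 [497.8 -17.9 189.4] open 70.1 F [-0.7  0.1  0.3]
t48.6 [430.3 249.4 219.9] open 70.0 F [ 0.3 -0.5 -0.3]
```

View pics/o.png

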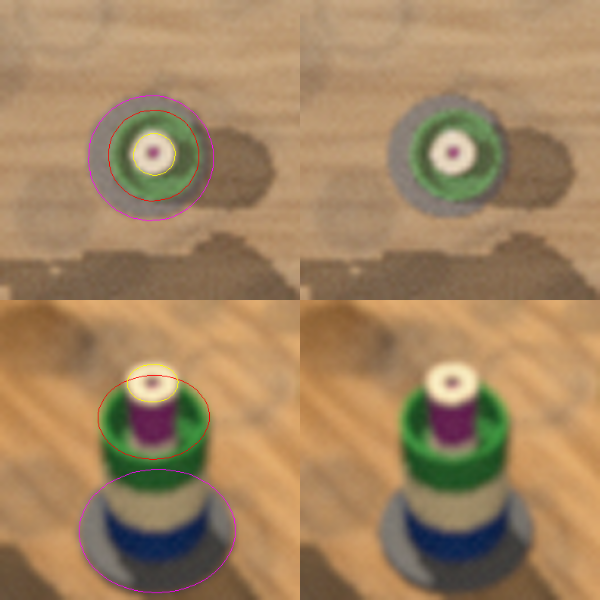

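View pics/scene_f.png

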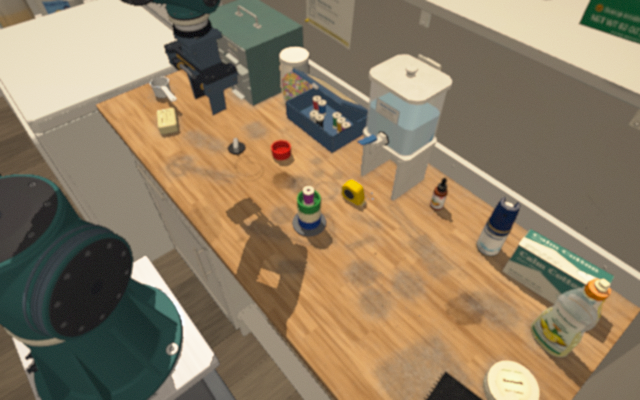

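The tower stands upright at about (309,205), with the spool centred in the green pot. The red pot (281,150), knob (236,148) and tape (353,192) are where they were, and the arm is clear. I hand in.

```bash
python3 -c "
from h import *
bot.sign_off(); print('ok')"
```

```text
the job is handed in; nothing more can be done
ok
```

The tower is rebuilt and handed in at about 49 s of the 106 s allowed. Blue is on the base, cream on blue, green on top, and the purple spool stands inside the green pot. No verdict was reported, so the checks below are my own.

- **Seating heights:** contact came at tool heights of 17.7, 45.7 and 73.7 mm for the pots (18, 46 and 74 expected). For the spool it came at 89.5 mm (90 expected).
- **Final pictures:** both cameras show the tower upright. The green rim and spool top are within about 2 mm of the predicted outlines, and the arm is clear of everything. By eye, the red pot, knob and tape measure have not moved.
- **What went wrong:** the first grip on the spool missed. With the jaws apart, the fingertips sit about 10 mm behind the stated tool point, so they slid off the top flange. The spool stayed standing where it was, and a second grip 12 mm lower held.
- **What disagreed:** the two cameras put some points up to about 2.5 mm apart, and my first reading of the base differed by about 5 mm. I re-measured the base from its disc edge and averaged the two views, which the pots' 3.5 mm play covered.

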